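# Size an unmarked locating pin on the step ring gauge

## Robot

A 6-joint arm with a two-finger parallel gripper is mounted at the origin on a cart in front of the work surface, level with it; the furniture and walls round the work are solid. World frame = base frame: x ahead of the robot, y to its left, z up, the work surface at z = 0. Lengths are in m, angles in degrees, forces in N, time in s.
With the tool pointing down it reaches from about 0.4 to 0.825 m from the base axis. Payload 7 kg.
Tool frame: the origin (TCP) lies midway between the tips of the shut fingers; the grasp point (between the pads) lies 19 mm behind it; z points along the fingers, y is the line along which they close (so a half turn about z gives the same grasp; the last joint's range is limited). The gripper opens to 88 mm and grips with 3 to 60 N. Pads are 19 mm wide; open, the fingers measure 130 mm over their backs; the gripper's body (78 mm by 193 mm) begins 47 mm behind the grasp point.
Start: joints at [89.387, 20.546, 0.682, 0, -70.136, -16.507], TCP at [0.199, 0.645, 0.227] pointing down, gripper open.
Joint ranges: [-176.03, 176.03], [-82.01, 121.73], [-58.28, 71.71], [-173.87, 95.51], [-174.79, -0.11], [-173.66, 173.66]. Speed limits (degrees/s): [136.94, 136.94, 172.46, 180, 180, 180].

## Interface

Orientations are given as [roll, pitch, yaw] about the fixed x, y, z axes, in that order (R = Rz(yaw) Ry(pitch) Rx(roll)).
In Python, from plant import ctrl gives the robot as it stands. The module is installed in compiled form; this text tells all that it offers.
- The arm moves only by the tool send_rows, never from a script. Its argument "plan" is a list that holds one entry, the list of rows, each a list of 6 numbers: the shift along the tool's x, y, z in cm, then the turn, a rotation vector about the tool's x, y, z in degrees. A call has 1 to 8 rows; each row is the pose to reach, as a shift and turn from the pose commanded when the call began, along the tool's axes at that moment; what a row does not reach only later rows make up. A row lasts 1/12 s, in which the tool goes at most 41.7 mm and 7.16 degrees, less where a joint would pass 70% of its speed; a pose out of reach is approached as far as the arm can. A call with a gripper value outside its range is refused whole. "fingers" is the opening, from 0 (shut) to 1 (fully open), set as the call begins (left out, the last holds). The fingers move at their own pace and stop on an object; the grip force is fixed at half the most. Time passes only in rows, so rows that repeat a pose let the fingers close. It gives the time, the measured TCP pose, the force, the opening and the grip force at its end, in the units of the state.
- ctrl.get_obs(): the state, without advancing time (a new reading comes with each control period).
- ctrl.snapshot(name): name is "scene" or "top" or "wrist"; returns a dict with "img" (400x640x3 uint8, red, green, blue), "K" (3x3 intrinsics, pixels), "pose" (4x4, takes a point from camera to world coordinates). Camera axes: x right, y down, z forward; pixel columns grow to the right and rows downward; lengths in m; the calibration is good to about 2 mm. A picture is of the moment at which its call begins. There is no depth.
- ctrl.close_job(): hands the job in; it is judged then, once.
The state is a dict: "clock": time; "joint_pos": joint angles; "qvel": joint speeds; "tau": joint torques, N m; "tool_pos": TCP position; "orientation": TCP orientation; "force": force on the tool from outside, world axes, zero at the start; "moment": the same for the moment, N m; "opening": finger opening in m; "gripper_force": force on a finger pad.
Only numpy, scipy, OpenCV 4.12 (cv2) and the standard library are available. Lean on these libraries where they do the work, as an engineer would, in place of code of your own. Each camera call takes 0.05 s, during which the arm holds its last target. There are 200 camera calls.

## Task

The locating pin in the red-edged socket has lost its size mark: size it on the ring gauge by trying it, upright, in every ring in turn from the widest down, passing the shank right through each ring that takes it, until a ring stops it. Press only gently, as a worker who feels for the fit would, and be sure that the pin is centred on the ring that stops it. Then put it back into the last ring that took it and leave it standing there fully home on its shoulder, with the other pins and the things on the bench left where they are.

Things in the scene. Friction and masses are not known exactly. Their poses are not given: they have to be found in the camera images.
- gauge: fixed step ring gauge: blue bar 200 mm (y) x 60 (x) x 52 high on two end feet; four steel rings in a row along y, 44 mm apart, tops 55 mm above the bench. Bores 15 mm deep, open below, from the +y end 22, 19, 16, 13 mm (one to four white dots). A ring passes a shank 1 mm thinner than its bore and stops one 2 mm thicker. Origin: under its centre, on the bench
- ring1 (a point): centre of the top face of the widest ring, bore 22 mm (one dot, +y end of the gauge); z up
- ring2 (a point): centre of the top face of the second ring, bore 19 mm (two dots); z up
- ring3 (a point): centre of the top face of the third ring, bore 16 mm (three dots); z up
- ring4 (a point): centre of the top face of the narrowest ring, bore 13 mm (four dots); z up
- stand: white plastic socket block, fixed: 160 mm (x) by 56 mm (y) by 53 mm high, with three sockets in a row along x, 50 mm apart, bores 24 mm wide and 47 mm deep; the socket at the -x end (nearest the robot) has a red rim 46 mm across, the others grey ones. Origin: under its centre on the bench; yaw varies
- socket_red (a point): centre of the red socket's rim, 53 mm above the bench; the pin to be sized stands here at the start
- socket_grey1 (a point): centre of the middle socket's rim (grey)
- socket_grey2 (a point): centre of the far socket's rim (grey)
- pin_a: one of three look-alike steel pins, 160 g, 84 mm tall; from the foot up: shank 36 mm long with a 2 mm bevel at the foot, shoulder 32 mm across (36 to 42 mm), black grip 18 mm across (42 to 84 mm). Shanks are 15, 18 and 21 mm thick, which is which is not told. Origin: centre of the foot, z up the pin. At the start the pins hang by their shoulders in the stand's sockets, in any order
- pin_b: one of three look-alike steel pins, 160 g, 84 mm tall; from the foot up: shank 36 mm long with a 2 mm bevel at the foot, shoulder 32 mm across (36 to 42 mm), black grip 18 mm across (42 to 84 mm). Shanks are 15, 18 and 21 mm thick, which is which is not told. Origin: centre of the foot, z up the pin. At the start the pins hang by their shoulders in the stand's sockets, in any order
- pin_c: one of three look-alike steel pins, 160 g, 84 mm tall; from the foot up: shank 36 mm long with a 2 mm bevel at the foot, shoulder 32 mm across (36 to 42 mm), black grip 18 mm across (42 to 84 mm). Shanks are 15, 18 and 21 mm thick, which is which is not told. Origin: centre of the foot, z up the pin. At the start the pins hang by their shoulders in the stand's sockets, in any order
- oil_bottle: bystander: small brown bottle with black cap, 30 mm across, 62 mm tall
- red_marker: bystander: marker pen with red cap, 140 mm long, lying
- slip_box: bystander: flat box, green and white, 36 x 36 x 16 mm
- lens_cleaner: bystander: white dropper bottle with blue tip, 34 mm across, 113 mm tall
- adapter_ring: bystander: black and silver ring, 42 mm across, 21 mm high
- memory_stick: bystander: small black and red stick, 18 x 51 x 9 mm, lying
Not all that is in view belongs to the job. Leave any turquoise or yellow look-alike of the pin_a alone. Leave any yellow look-alike of the pin_b alone.

How it is judged:
By the outcome, as a careful person would: the job done as asked, in the order asked, and still so for the second after the job is handed in, with the robot touching nothing.
It also fails if it takes over 64 s, if anything falls off the work surface, if the arm or the gripper's body presses on something with over 40 N, if the wrist force passes 120 N, or if a joint passes its speed limit or range.

## Working session

There is one attempt and no reset: what is moved stays moved. The work goes in short steps, Python scripts to look and compute and a tool call to move; the robot and the scene stay as the last step left them, time stands still between calls to the robot, and variables do not carry over. Pictures are saved under pics/ and viewed, at most 10 in all, crops included, and the job is handed in when it is done.

Besides the shell and the picture viewer there is one more tool, called after "Emit:" in YAML: its name, and indented under it one key for each argument. send_rows: Moves the arm, as the interface text tells. Its arguments: {"type":"object","properties":{"plan":{"type":"array","items":{"type":"array","items":{"type":"array","items":{"type":"number"}}}},"fingers":{"type":"number"}},"required":["plan"]}

```bash
mkdir -p pics; python3 - <<'E'
from plant import ctrl
import cv2,numpy as np
np.set_printoptions(precision=4,suppress=True)
for n in ["scene","top"]:
    s=ctrl.snapshot(n); cv2.imwrite(f"pics/{n}0.png",s["img"][:,:,::-1]); np.savez(f"{n}0.npz",**s)
    print(n,s["K"].tolist(),s["pose"])
print(ctrl.get_obs())
E
```

```text
scene [[450.4808918162771, 0.0, 322.12639561095386], [0.0, 450.4808918162771, 203.4867310881789], [0.0, 0.0, 1.0]] [[-0.9547 -0.1954  0.2244  0.4025]
 [-0.297   0.6723 -0.6781  0.8376]
 [-0.0184 -0.714  -0.6999  0.661 ]
 [ 0.      0.      0.      1.    ]]
top [[439.282080095538, 0.0, 323.1882848390035], [0.0, 439.282080095538, 201.25589518364316], [0.0, 0.0, 1.0]] [[ 0.0107 -0.9952  0.0972  0.5058]
 [-0.9994 -0.0138 -0.0315  0.2816]
 [ 0.0327 -0.0968 -0.9948  0.9191]
 [ 0.      0.      0.      1.    ]]
{'clock': 0.1, 'joint_pos': array([ 89.3868,  20.5892,   0.6394,  -0.0192, -70.1364, -16.5072]), 'qvel': array([-0.0148,  0.0123,  0.1574,  0.1263, -0.0567, -0.0402]), 'tau': array([ -0.0006, -58.4163,  29.3752,   7.0157,   0.0102,  -0.    ]), 'tool_pos': array([0.1986, 0.6447, 0.2257]), 'orientation': array([179.9122,  -0.0072, -17.127 ]), 'force': array([ 0.828 ,  0.1198, -0.1097]), 'moment': array([0.0019, 0.0068, 0.0097]), 'gripper_force': 0.0, 'opening': 0.08760803747492019}
```

View pics/scene0.png

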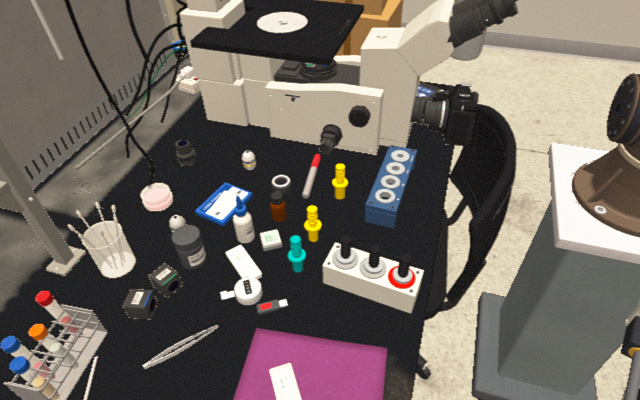

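View pics/top0.png

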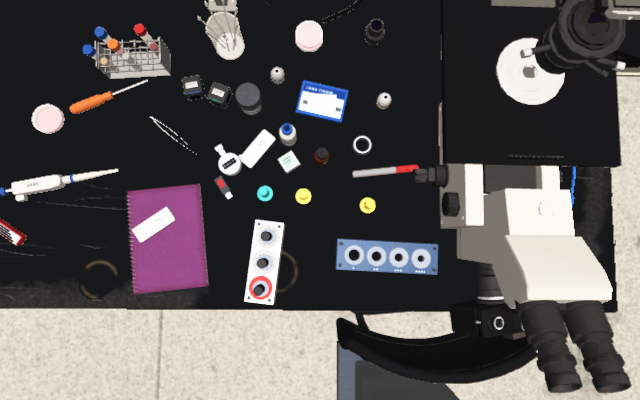

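The scene view shows the blue gauge (about 390,185) and the white stand (373,275), with the red socket nearest the robot. In the top view the gauge is at (387,257), with rings at about x = 354, 376, 399 and 421. The stand is at (264,262) and its red rim at (260,288). The microscope stands just to the −y side of the gauge.

```bash
cat > h.py <<'E'
import numpy as np,cv2
np.set_printoptions(precision=4,suppress=True)
def cast(s,px,z):
    px=np.atleast_2d(np.asarray(px,float)); P=s["pose"]
    d=np.c_[px,np.ones(len(px))]@np.linalg.inv(s["K"]).T@P[:3,:3].T
    return P[:3,3]+d*((z-P[2,3])/d[:,2])[:,None]
def proj(s,X):
    P=s["pose"]; c=(np.atleast_2d(X)-P[:3,3])@P[:3,:3]; c=c@s["K"].T
    return c[:,:2]/c[:,2:]
def circ(p):  # least-squares circle
    A=np.c_[2*p[:,:2],np.ones(len(p))]; x=np.linalg.lstsq(A,(p[:,:2]**2).sum(1),rcond=None)[0]
    return x[:2],np.sqrt(x[2]+x[:2]@x[:2])
def blobs(m,amin):
    cs,_=cv2.findContours(m.astype(np.uint8),cv2.RETR_EXTERNAL,cv2.CHAIN_APPROX_NONE)
    return [c[:,0] for c in cs if cv2.contourArea(c)>=amin]
E
python3 - <<'E'
from h import *
for n in ["top","scene"]:
    s=dict(np.load(n+"0.npz")); h=cv2.cvtColor(s["img"],cv2.COLOR_RGB2HSV); H,S,V=[h[...,i].astype(int) for i in range(3)]
    red=((H<8)|(H>172))&(S>120)&(V>100)
    print(n)
    for c in blobs(red,60):
        w=cast(s,c,.053); print(" red",c.mean(0),circ(w))
    blue=(abs(H-108)<12)&(S>90)&(V>60)
    for c in blobs(blue,900):
        w=cast(s,c,.052)
        print(" blue",c.mean(0),cv2.minAreaRect((w[:,:2]*1000).astype(np.float32)))
        x0,y0=c.min(0);x1,y1=c.max(0); m=np.zeros(S.shape,bool); m[y0:y1+1,x0:x1+1]=True
        for b in blobs(m&(S<60)&(V>100),60): print("  ring",b.mean(0),*circ(cast(s,b,.055)))
        for b in blobs(m&(V<55),20): print("  bore",b.mean(0),*circ(cast(s,b,.055)))
    wh=(S<50)&(V>150)
    for c in blobs(wh,1200):
        w=cast(s,c,.053)
        if abs(w[:,1].mean()-.4)<.15 and w[:,0].mean()<.55: print(" white",c.mean(0),cv2.minAreaRect((w[:,:2]*1000).astype(np.float32)))
E
for i in 0; do python3 - <<'E'
import cv2,numpy as np
a=cv2.imread('pics/top0.png')[205:310,230:450]; b=cv2.imread('pics/scene0.png')[140:310,315:430]
a=cv2.resize(a,None,fx=2.6,fy=2.6,interpolation=cv2.INTER_CUBIC)
b=cv2.resize(b,(int(115*1.9),int(170*1.9)),interpolation=cv2.INTER_CUBIC)
o=np.zeros((max(a.shape[0],b.shape[0]),a.shape[1]+b.shape[1],3),np.uint8);o[:a.shape[0],:a.shape[1]]=a;o[:b.shape[0],a.shape[1]:]=b
cv2.imwrite('pics/crop0.png',o);print(o.shape)
E
done
```

```text
top
 red [260.1746 287.2063] (array([0.4217, 0.3745]), np.float64(0.021052390556699902))
 red [ 13.4474 231.1974] (array([0.5145, 0.862 ]), np.float64(0.026062555539622584))
 red [406.3208 168.0377] (array([0.6604, 0.0874]), np.float64(0.015684822042522306))
 red [138.6897  28.1724] (array([0.9387, 0.633 ]), np.float64(0.010654899223055734))
 blue [377.4769 257.3613] ((483.6251220703125, 127.67544555664062), (202.76190185546875, 61.87668991088867), 87.55970764160156)
  ring [420.6364 258.2364] [0.4804 0.0615] 0.01900063191302863
  ring [398.4815 257.0185] [0.4823 0.1051] 0.0188904968747756
  ring [376.0357 255.8929] [0.4842 0.1493] 0.019034076122286078
  ring [353.7818 254.6364] [0.4863 0.193 ] 0.018988900498036455
  bore [377.5225 273.1404] [0.4772 0.1457] 0.057027965125775765
  bore [397.875 256.875] [0.4828 0.1065] 0.005324364617452482
  bore [375.7619 255.7143] [0.4845 0.1498] 0.007022452505267731
  bore [353.5 254.5] [0.4863 0.1937] 0.008850380605191199
  bore [393.7166 239.1123] [0.5149 0.1142] 0.05352266612590514
 blue [321.5192 100.9231] ((795.265869140625, 259.509521484375),
[... 1525 characters left out ...]
.65980529785156, 66.93614196777344), 87.47996520996094)
  ring [392.1469 176.0282] [0.4829 0.1302] 0.05385024522568922
  ring [371.35 148.9 ] [0.5435 0.0579] 0.01638045676092502
  bore [374.8776 225.6939] [0.4872 0.2779] 0.01309836884826952
  bore [410.5145 194.1618] [0.4438 0.167 ] 0.07195609443896833
  bore [372.3588 170.0382] [0.4929 0.1265] 0.06510192645462934
  bore [412.3846 146.3846] [0.4596 0.0247] 0.008893906017549698
 white [613.5621 376.3595] ((115.11705017089844, 457.51019287109375), (96.1583480834961, 38.20497131347656), 66.97407531738281)
 white [375.7386 275.804 ] ((471.53216552734375, 387.6058044433594), (88.4793701171875, 162.65350341796875), 83.72652435302734)
(323, 790, 3)
```

View pics/crop0.png

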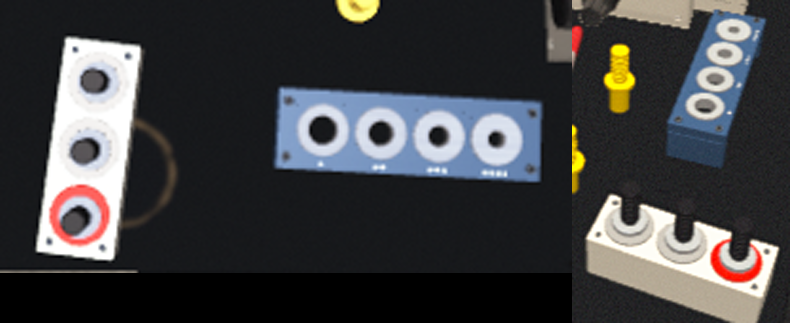

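The crop shows four clean rings with the bore widths falling from one dot to four. All three pins stand in the sockets, and the red-rimmed one is nearest the robot. Next I'll triangulate the microscope parts near ring 4 and move above the red pin.

```bash
python3 - <<'E'
from h import *
T=dict(np.load("top0.npz"));S=dict(np.load("scene0.npz"))
def tri(a,b):
    A=[];r=[]
    M=np.zeros((3,3));v=np.zeros(3)
    for s,p in((T,a),(S,b)):
        o=s["pose"][:3,3];d=cast(s,p,0)[0]-o;d/=np.linalg.norm(d);Q=np.eye(3)-np.outer(d,d);M+=Q;v+=Q@o;r.append((o,Q))
    X=np.linalg.solve(M,v); return X,[np.linalg.norm(Q@(X-o)) for o,Q in r]
for n,a,b in [("head corner",(505,237),(362,75)),("camera lens left",(452,322),(418,100)),("lens low",(452,322),(425,120)),("knob",(418,175),(328,140)),("base corner",(442,215),(380,150)),("eyep",(555,388),(512,8))]:
    print(n,*tri(a,b))
for y in(.2,.1,.05,0,-.05):
  for z in (0,): print(y,proj(T,[.5,y,z]),proj(S,[.5,y,z]),proj(T,[.58,y,.1]))
E
```

```text
head corner [ 0.5564 -0.0392  0.1829] [np.float64(0.036827684039008615), np.float64(0.03682768403900886)]
camera lens left [0.4223 0.0615 0.2071] [np.float64(0.03877356664065362), np.float64(0.03877356664065348)]
lens low [0.4083 0.0412 0.1501] [np.float64(0.03438093236244396), np.float64(0.03438093236244405)]
knob [0.6421 0.0672 0.0661] [np.float64(0.0019206273991147695), np.float64(0.0019206273991148764)]
base corner [0.5516 0.0019 0.0114] [np.float64(0.017696359653552776), np.float64(0.017696359653552984)]
eyep [ 0.3266 -0.0371  0.3437] [np.float64(0.0015444075192101857), np.float64(0.001544407519210234)]
0.2 [[347.831  247.2344]] [[375.3938 215.3698]] [[352.7679 204.777 ]]
0.1 [[395.4945 247.7366]] [[385.3118 183.7927]] [[405.6928 205.4964]]
0.05 [[419.204  247.9865]] [[389.7756 169.5806]] [[432.0045 205.854 ]]
0 [[442.8326 248.2354]] [[393.9518 156.2841]] [[458.2165 206.2103]]
-0.05 [[466.3807 248.4835]] [[397.8674 143.8175]] [[484.3294 206.5652]]
```

```bash
cat >> h.py <<'E'
from scipy.spatial.transform import Rotation as Ro
def go(o,pos,yaw=None):
    "shift (cm) and turn (deg, rotvec), in tool axes, to reach pos with tool down at yaw"
    R=Ro.from_euler("xyz",o["orientation"],degrees=True)
    t=R.inv().apply(np.array(pos)-o["tool_pos"])*100
    r=np.zeros(3) if yaw is None else (R.inv()*Ro.from_euler("xyz",[180,0,yaw],degrees=True)).as_rotvec(degrees=True)
    return np.round(np.r_[t,r],3)
E
python3 - <<'E'
from h import *
from plant import ctrl
print(go(ctrl.get_obs(),[.4216,.3745,.21],-6.3))
T=dict(np.load("top0.npz"));S=dict(np.load("scene0.npz"))
for a,b in [((485,320),(450,112)),((455,320),(450,112))]:
    M=np.zeros((3,3));v=np.zeros(3)
    for s,p in((T,a),(S,b)):
        o=s["pose"][:3,3];d=cast(s,p,0)[0]-o;d/=np.linalg.norm(d);Q=np.eye(3)-np.outer(d,d);M+=Q;v+=Q@o
    X=np.linalg.solve(M,v); print(X,proj(T,X),proj(S,X))
E
```

```text
[ 29.268  19.248   1.603   0.088   0.001 -10.827]
[ 0.3845 -0.0354  0.1203] [[483.5184 313.4095]] [[455.6043 111.4518]]
[0.388  0.032  0.1613] [[453.9976 314.8791]] [[454.4575 111.6154]]
```

Emit:
send_rows:
  plan:
    - [[3.7,2.4,0,0,0,-1.4],[7.4,4.8,0,0,0,-2.8],[11.1,7.2,0,0,0,-4.2],[14.8,9.6,0.4,0,0,-5.6],[18.5,12.0,0.8,0,0,-7],[22.2,14.4,1.2,0,0,-8.4],[25.9,17.0,1.6,0,0,-9.8],[29.27,19.25,1.6,0.09,0,-10.83]]
  fingers: 0.6

```text
clock: 0.77
tool_pos: [0.4112, 0.3866, 0.2103]
orientation: [-180.0, 0.0, -6.2]
force: [0.7, 0.8, 0.4]
opening: 0.0526
gripper_force: 0.0
```

Emit:
send_rows:
  plan:
    - [[0,0,0,0,0,0],[0,0,0,0,0,0],[0,0,0,0,0,0],[0,0,0,0,0,0]]

```text
clock: 1.1
tool_pos: [0.4103, 0.3894, 0.211]
orientation: [-179.9, -0.0, -6.3]
force: [0.1, 0.4, -0.5]
opening: 0.0527
gripper_force: 0.0
```

```bash
python3 - <<'E'
from h import *
from plant import ctrl
o=ctrl.get_obs();print(o)
s=ctrl.snapshot("wrist"); cv2.imwrite("pics/w1.png",s["img"][:,:,::-1]); np.savez("w1.npz",**s); print(s["K"].tolist(),s["pose"])
print(proj(s,[.4216,.3745,.053]),proj(s,[.4216,.3745,.101]),proj(s,o["tool_pos"]))
print(go(o,[.4216,.3745,.21],-6.3))
E
```

```text
{'clock': 1.1, 'joint_pos': array([ 63.3021,  10.8898, -14.7319,  -0.0337, -64.2928,  20.4536]), 'qvel': array([ 0.7432,  0.1708,  0.0742, -0.0891, -0.1016,  0.1234]), 'tau': array([ -0.774 , -43.9603,  28.0411,   6.6956,   0.049 ,  -0.0022]), 'tool_pos': array([0.4103, 0.3894, 0.211 ]), 'orientation': array([-179.9093,   -0.0014,   -6.2589]), 'force': array([ 0.0722,  0.3673, -0.4701]), 'moment': array([ 0.0185,  0.0232, -0.0268]), 'gripper_force': 0.0, 'opening': 0.05267701505074699}
[[309.8429270361226, 0.0, 317.6976922683072], [0.0, 309.8429270361226, 197.6671991605692], [0.0, 0.0, 1.0]] [[-0.1088 -0.9486 -0.2972  0.4909]
 [-0.9941  0.1033  0.0341  0.3796]
 [-0.0017  0.2991 -0.9542  0.3703]
 [ 0.      0.      0.      1.    ]]
[[330.2984 169.1774]] [[332.289  180.5114]] [[316.5322 250.0379]]
[ 1.288  1.354  0.093 -0.091 -0.001  0.041]
```

View pics/w1.png

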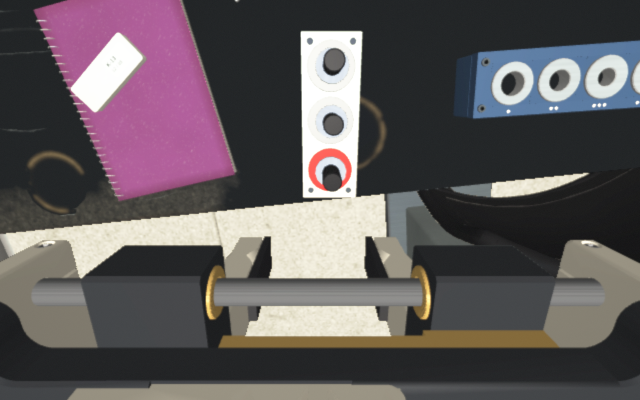

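The wrist view shows the red rim at about (330,170) with the pin's grip in front of it, which matches the prediction. The gauge rings are on the right, at (512,82), (560,80) and (607,77).

```bash
python3 - <<'E'
from h import *
s=dict(np.load("w1.npz")); h=cv2.cvtColor(s["img"],cv2.COLOR_RGB2HSV); H,S,V=[h[...,i].astype(int) for i in range(3)]
for c in blobs(((H<8)|(H>172))&(S>120)&(V>100),100):
    w=cast(s,c,.053); print("red",c.mean(0),circ(w)); hull=cv2.convexHull(c)[:,0]; print(circ(cast(s,hull,.053)))
m=np.zeros(S.shape,bool); m[50:110,485:640]=1
for b in blobs(m&(S<60)&(V>110),200): print("ring",b.mean(0),*circ(cast(s,b,.055)))
m=np.zeros(S.shape,bool); m[28:200,298:365]=1
for b in blobs(m&(S<60)&(V>170),500): print("stand",cv2.minAreaRect((cast(s,b,.053)[:,:2]*1000).astype(np.float32)))
for b in blobs(m&(V<75),30): print("dark",b.mean(0),b.min(0),b.max(0),circ(cast(s,b,.101)))
# top view: grip tops
s=dict(np.load("top0.npz"));V=s["img"].max(2).astype(int);m=np.zeros(V.shape,bool);m[222:303,247:282]=1
for b in blobs(m&(V<90),15): print("top dark",b.mean(0),circ(cast(s,b,.101)))
E
```

```text
red [329.4    167.9027] (array([0.4208, 0.3753]), np.float64(0.01987134816490809))
(array([0.4212, 0.3755]), np.float64(0.02216242662461551))
ring [511.8512  82.8017] [0.4864 0.1941] 0.019611712098222815
ring [558.5328  79.5492] [0.4845 0.1503] 0.019681687683573555
ring [605.2302  76.6111] [0.4827 0.1063] 0.01966589965650266
stand ((469.2532958984375, 365.79779052734375), (65.48173522949219, 162.21206665039062), 84.03524017333984)
dark [360.7612 181.1493] [357 166] [364 195] (array([0.4181, 0.3486]), np.float64(0.00902931416370921))
dark [331.2188 177.4688] [323 165] [340 190] (array([0.4243, 0.3751]), np.float64(0.009580282716121782))
dark [361.5703 133.9688] [358 103] [364 164] (array([0.4595, 0.3493]), np.float64(0.016024155913869548))
dark [330.8654  68.5192] [324  60] [342  74] (array([0.5173, 0.3653]), np.float64(0.006598476744698791))
dark [320.021   94.7091] [298  28] [364 199] (array([0.4751, 0.365 ]), np.float64(0.05709625173251862))
top dark [258.7037 289.2963] (array([0.4225, 0.3719]), np.float64(0.008545817151600646))
top dark [262.5    262.3846] (array([0.4714, 0.3661]), np.float64(0.008030680142812784))
top dark [279.3786 279.6311] (array([0.441, 0.34 ]), np.float64(0.027399563334110394))
top dark [265.76 235.64] (array([0.5205, 0.3612]), np.float64(0.008069694885391589))
top dark [248.6636 245.3645] (array([0.5019, 0.3894]), np.float64(0.028396497416016065))
```

```bash
python3 - <<'E'
from h import *
from plant import ctrl
print(go(ctrl.get_obs(),[.4217,.3743,.065],-6.3))
E
```

```text
[ 1.318  1.414 14.591 -0.086 -0.002  0.078]
```

Emit:
send_rows:
  plan:
    - [[1.32,1.41,0,-0.09,0,0],[1.32,1.41,3,-0.09,0,0],[1.32,1.41,6,-0.09,0,0],[1.32,1.41,8.5,-0.09,0,0],[1.32,1.41,8.5,-0.09,0,0],[1.32,1.41,8.5,-0.09,0,0]]

```text
clock: 1.65
tool_pos: [0.4215, 0.3736, 0.1253]
orientation: [179.8, 0.0, -6.2]
force: [-0.1, 1.0, 0.1]
opening: 0.0528
gripper_force: 0.0
```

```bash
python3 - <<'E'
from h import *
from plant import ctrl
o=ctrl.get_obs();print(o["tool_pos"],o["orientation"],o["force"]);print(go(o,[.4217,.3743,.065],-6.3))
s=ctrl.snapshot("wrist");np.savez("w2.npz",**s)
s2=ctrl.snapshot("scene");np.savez("s2.npz",**s2)
a=s["img"][60:330,150:490];b=cv2.resize(s2["img"][180:320,310:450],None,fx=1.93,fy=1.93)
cv2.imwrite("pics/c2.png",np.hstack([a,b[:270]])[:,:,::-1])
E
```

```text
[0.4215 0.3736 0.1253] [179.8333   0.0426  -6.1859] [-0.1129  0.9755  0.0683]
[ 0.02  -0.092  6.033  0.167  0.042  0.114]
```

View pics/c2.png

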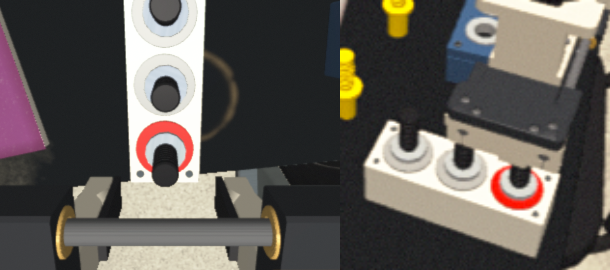

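The red pin's grip is midway between the open fingers, at (165,165) in the left crop, and its neighbours are clear. I'll go down and close.

Emit:
send_rows:
  plan:
    - [[0,-0.07,2,0,0,0],[0,-0.07,4,0,0,0],[0,-0.07,5.5,0,0,0],[0,-0.07,6,0,0,0],[0,-0.07,6,0,0,0],[0,-0.07,6,0,0,0]]

```text
clock: 2.25
tool_pos: [0.423, 0.375, 0.0675]
orientation: [-179.9, -0.1, -6.3]
force: [0.3, 0.1, -0.0]
opening: 0.0525
gripper_force: 0.0
```

Emit:
send_rows:
  plan:
    - [[0,0,0,0,0,0],[0,0,0,0,0,0],[0,0,0,0,0,0],[0,0,0,0,0,0],[0,0,0,0,0,0],[0,0,0,0,0,0],[0,0,0,0,0,0],[0,0,0,0,0,0]]
  fingers: 0

```text
clock: 2.92
tool_pos: [0.4226, 0.3743, 0.0663]
orientation: [-180.0, -0.0, -6.3]
force: [-0.8, 0.3, 1.1]
opening: 0.0176
gripper_force: 30.0
```

Emit:
send_rows:
  plan:
    - [[0,0,-1.5,0,0,0],[0,0,-3.5,0,0,0],[0,0,-5.5,0,0,0],[0,0,-7.5,0,0,0],[0,0,-8.5,0,0,0],[0,0,-8.5,0,0,0]]

```text
clock: 3.42
tool_pos: [0.423, 0.375, 0.1531]
orientation: [-179.8, -0.1, -6.3]
force: [0.2, -0.1, -1.7]
opening: 0.0172
gripper_force: 30.0
```

```bash
python3 - <<'E'
from h import *
from plant import ctrl
o=ctrl.get_obs();print(o["tool_pos"],o["orientation"],o["force"],o["opening"]);print(go(o,[.4864,.1935,.15],-92.5))
s=ctrl.snapshot("scene");np.savez("s3.npz",**s)
E
```

```text
[0.423  0.375  0.1531] [-179.8172   -0.1062   -6.2755] [ 0.1892 -0.1438 -1.7084] 0.01723755293957948
[ 8.282 17.349  0.271 -0.227  0.052 86.225]
```

Emit:
send_rows:
  plan:
    - [[0,2.2,0,0,0,7],[0.5,4.4,0,0,0,14],[1.5,6.6,0,0,0,21],[2.5,8.8,0,0,0,28],[4,11,0,0,0,35],[5.5,13.2,0,0,0,42],[7,15.4,0,0,0,49],[8.28,17.35,0,0,0,56]]

```text
clock: 4.13
tool_pos: [0.4852, 0.1906, 0.1492]
orientation: [179.8, -0.0, -62.7]
force: [-0.3, -0.1, -2.6]
opening: 0.0173
gripper_force: 30.0
```

Emit:
send_rows:
  plan:
    - [[0,0,0,0,0,7],[0,0,0,0,0,14],[0,0,0,0,0,21],[0,0,0,0,0,28],[0,0,0,0,0,30.2],[0,0,0,0,0,30.2],[0,0,0,0,0,30.2],[0,0,0,0,0,30.2]]

```text
clock: 4.8
tool_pos: [0.4852, 0.1922, 0.1501]
orientation: [179.9, -0.1, -92.4]
force: [-0.4, -0.4, -1.6]
opening: 0.0175
gripper_force: 30.0
```

```bash
python3 - <<'E'
from h import *
from plant import ctrl
o=ctrl.get_obs();print(o["tool_pos"],o["orientation"],o["joint_pos"],o["force"],o["opening"]);print(go(o,[.4864,.1935,.15],-92.5))
s=ctrl.snapshot("wrist");np.savez("w4.npz",**s);s2=ctrl.snapshot("scene");np.savez("s4.npz",**s2)
p=o["tool_pos"]
for q in (p,p-[0,0,.049],[.4864,.1935,.055]): print(proj(s,q),proj(s2,q))
b=cv2.resize(s2["img"][90:260,340:470],None,fx=2.35,fy=2.35)
cv2.imwrite("pics/c4.png",np.hstack([s["img"][:,80:560],b[:400]])[:,:,::-1])
E
```

```text
[0.4852 0.1922 0.1501] [179.9394  -0.0552 -92.3926] [ 43.169    9.9785 -24.5996  -0.0056 -55.5038 -45.5585] [-0.4455 -0.3862 -1.5532] 0.017523754265501016
[-0.133 -0.112  0.013  0.061 -0.055  0.107]
[[317.3184 251.2907]] [[389.7042 156.2383]]
[[317.3575 219.7592]] [[387.4503 176.733 ]]
[[316.0805 201.6097]] [[384.7613 194.8862]]
```

View pics/c4.png

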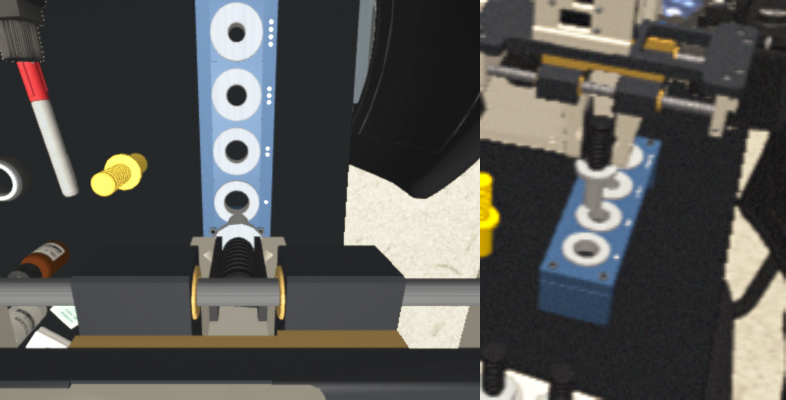

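The wrist view shows rings 1 to 4 up the middle of the image, at full-frame (317,202), (317,151), (316,95) and (316,33). The pin foot is at about (317,218), directly in line with them. The scene crop shows the shank hanging upright over the gauge.

```bash
python3 - <<'E'
from h import *
def rings(s,box,v=110):
    h=cv2.cvtColor(s["img"],cv2.COLOR_RGB2HSV); S,V=h[...,1].astype(int),h[...,2].astype(int)
    m=np.zeros(S.shape,bool); m[box[0]:box[1],box[2]:box[3]]=1
    for b in blobs(m&(S<60)&(V>v),150): print(" ring",b.mean(0),*circ(cast(s,cv2.convexHull(b)[:,0],.055)),len(b))
s=dict(np.load("w4.npz"));rings(s,(0,240,280,345),130)
def shank(s,z,r0,r1,c0,c1):
    g=s["img"].max(2).astype(int); sat=s["img"].max(2).astype(int)-s["img"].min(2)
    for r in range(r0,r1,3): print(r,g[r,c0:c1].tolist(),sat[r,c0:c1].tolist())
shank(s,.1,213,226,303,332)
s=dict(np.load("s4.npz")); print("scene"); shank(s,.1,160,182,378,400)
# grey rim / ring circles in scene0
s=dict(np.load("scene0.npz"));
h=cv2.cvtColor(s["img"],cv2.COLOR_RGB2HSV); S,V=h[...,1].astype(int),h[...,2].astype(int)
for X in [(.4863,.193),(.4842,.149),(.4823,.105),(.4804,.0615)]:
    u,v=proj(s,[*X,.055])[0]; m=np.zeros(S.shape,bool); m[int(v-11):int(v+12),int(u-14):int(u+15)]=1
    for b in blobs(m&(S<70)&(V>100),60): print("scene ring",(u,v),*circ(cast(s,cv2.convexHull(b)[:,0],.055)))
E
```

```text
ring [309.7917 233.6012] [0.492  0.2474] 0.03499319263248888 168
 ring [316.1304 200.5109] [0.4863 0.194 ] 0.019827584224867367 184
 ring [316.2296 150.7407] [0.4844 0.15  ] 0.01978980444506916 135
 ring [316.0822  94.4315] [0.4826 0.1061] 0.019769298177534308 146
 ring [315.9434  31.3082] [0.4807 0.0621] 0.019729396652468156 159
213 [247, 247, 246, 245, 242, 236, 221, 190, 157, 134, 122, 117, 116, 115, 115, 115, 116, 119, 145, 161, 202, 227, 239, 242, 244, 244, 243, 244, 244] [10, 10, 11, 12, 10, 7, 4, 2, 3, 3, 4, 4, 5, 4, 4, 4, 5, 4, 5, 6, 5, 2, 8, 10, 11, 11, 11, 12, 11]
216 [247, 247, 246, 244, 244, 245, 241, 217, 158, 123, 115, 115, 114, 115, 116, 116, 116, 116, 114, 114, 117, 140, 195, 234, 243, 243, 243, 243, 242] [11, 10, 11, 11, 11, 11, 12, 15, 7, 3, 3, 4, 4, 4, 4, 3, 5, 4, 4, 4, 3, 3, 12, 12, 11, 11, 11, 11, 11]
219 [219, 237, 242, 243, 241, 197, 133, 113, 112, 113, 113, 114, 114, 115, 115, 115, 116, 114, 114, 113, 114, 113, 112, 119, 172, 220, 218, 204, 193] [24, 12, 11, 11, 11, 12, 2, 4, 3, 4, 3, 4, 4, 4, 3, 3, 4, 3, 4, 4, 4, 4, 5, 2, 8, 11, 18, 33, 54]
222 [189, 188, 188
[... 1778 characters left out ...]
4, 9, 10, 12, 12, 14, 12, 11, 9, 13, 16, 12, 10, 8, 9, 7, 20, 61]
181 [153, 153, 164, 204, 229, 228, 231, 207, 143, 123, 128, 134, 133, 134, 129, 118, 137, 189, 227, 229, 229, 208] [75, 70, 32, 7, 9, 9, 9, 13, 10, 8, 9, 9, 12, 11, 10, 7, 9, 12, 9, 9, 8, 4]
scene ring (np.float64(384.8636543209832), np.float64(194.72718781919014)) [0.4834 0.1839] 0.028582503601630622
scene ring (np.float64(390.3036690563174), np.float64(180.559232212318)) [0.485  0.1433] 0.03252786036493449
scene ring (np.float64(395.30825952601907), np.float64(167.2605381996691)) [0.4807 0.1013] 0.037876299277021803
scene ring (np.float64(399.9670177169872), np.float64(154.9090728052944)) [0.4847 0.0739] 0.028150085687917926
```

```bash
python3 - <<'E'
from h import *
from plant import ctrl
s=dict(np.load("w4.npz"));g=s["img"].max(2).astype(int)
print([(r,g[r,315:320].mean().round()) for r in range(196,228)])
o=ctrl.get_obs();p=o["tool_pos"]
for dy in(-.002,0,.002):
    print(dy,[proj(s,p+[0,dy-a,-h])[0].round(1).tolist() for a,h in((.0055,.049),(.0075,.047),(.0075,.049),(.009,.047))])
print(go(o,[.4863,.1936,.0695],-92.5))
E
```

```text
[(196, np.float64(42.0)), (197, np.float64(42.0)), (198, np.float64(41.0)), (199, np.float64(42.0)), (200, np.float64(41.0)), (201, np.float64(41.0)), (202, np.float64(42.0)), (203, np.float64(41.0)), (204, np.float64(42.0)), (205, np.float64(45.0)), (206, np.float64(63.0)), (207, np.float64(73.0)), (208, np.float64(78.0)), (209, np.float64(94.0)), (210, np.float64(110.0)), (211, np.float64(116.0)), (212, np.float64(116.0)), (213, np.float64(115.0)), (214, np.float64(116.0)), (215, np.float64(115.0)), (216, np.float64(115.0)), (217, np.float64(115.0)), (218, np.float64(115.0)), (219, np.float64(115.0)), (220, np.float64(115.0)), (221, np.float64(116.0)), (222, np.float64(116.0)), (223, np.float64(126.0)), (224, np.float64(196.0)), (225, np.float64(239.0)), (226, np.float64(244.0)), (227, np.float64(244.0))]
-0.002 [[316.6, 210.4], [316.5, 208.7], [316.5, 207.7], [316.4, 206.7]]
0 [[316.7, 213.0], [316.6, 211.4], [316.6, 210.4], [316.5, 209.3]]
0.002 [[316.9, 215.6], [316.7, 214.0], [316.7, 213.0], [316.6, 212.0]]
[-0.129 -0.084  8.106  0.028 -0.029  0.073]
```

Emit:
send_rows:
  plan:
    - [[-0.2,-0.08,0,0,0,0],[-0.2,-0.08,2,0,0,0],[-0.2,-0.08,3.5,0,0,0],[-0.2,-0.08,4.2,0,0,0],[-0.2,-0.08,4.7,0,0,0],[-0.2,-0.08,5.2,0,0,0],[-0.2,-0.08,5.7,0,0,0],[-0.2,-0.08,6.0,0,0,0]]

```text
clock: 5.57
tool_pos: [0.4867, 0.1946, 0.0909]
orientation: [-180.0, 0.0, -92.5]
force: [0.2, 0.3, -2.0]
opening: 0.0173
gripper_force: 30.0
```

```bash
python3 - <<'E'
from h import *
from plant import ctrl
o=ctrl.get_obs();print(o["tool_pos"],o["orientation"],o["force"],o["moment"]);print(go(o,[.4863,.1943,.0695],-92.5))
E
```

```text
[0.4867 0.1946 0.0909] [-179.977     0.0124  -92.4827] [ 0.2214  0.2716 -1.9935] [ 0.064  -0.0283  0.0035]
[ 0.035  0.04   2.14  -0.023  0.012  0.017]
```

Emit:
send_rows:
  plan:
    - [[0,0,0.5,0,0,0],[0,0,1.0,0,0,0],[0,0,1.5,0,0,0],[0,0,1.8,0,0,0],[0,0,2.0,0,0,0],[0,0,2.1,0,0,0],[0,0,2.15,0,0,0],[0,0,2.15,0,0,0]]

```text
clock: 6.23
tool_pos: [0.4866, 0.1945, 0.0696]
orientation: [-180.0, -0.0, -92.5]
force: [-0.6, 0.5, -2.8]
opening: 0.017
gripper_force: 30.0
```

Emit:
send_rows:
  plan:
    - [[0,0,0.05,0,0,0],[0,0,0.1,0,0,0],[0,0,0.1,0,0,0],[0,0,0.1,0,0,0]]

```text
clock: 6.57
tool_pos: [0.4866, 0.1945, 0.0686]
orientation: [-180.0, 0.0, -92.5]
force: [-0.2, 0.6, -1.4]
opening: 0.0172
gripper_force: 30.0
```

Emit:
send_rows:
  plan:
    - [[0,0,0.05,0,0,0],[0,0,0.05,0,0,0],[0,0,0.1,0,0,0],[0,0,0.1,0,0,0]]

```text
clock: 6.9
tool_pos: [0.4867, 0.1946, 0.0682]
orientation: [-180.0, 0.0, -92.5]
force: [-2.2, -1.2, 6.4]
opening: 0.017
gripper_force: 30.0
```

Emit:
send_rows:
  plan:
    - [[0,0,-0.2,0,0,0],[0.1,0,-0.3,0,0,0],[0.2,0,-0.3,0,0,0],[0.2,0,-0.3,0,0,0],[0.2,0,-0.3,0,0,0]]

```text
clock: 7.32
tool_pos: [0.4864, 0.1923, 0.0704]
orientation: [180.0, -0.0, -92.5]
force: [0.3, 0.2, -1.5]
opening: 0.0176
gripper_force: 30.0
```

Emit:
send_rows:
  plan:
    - [[-0.2,0,0,0,0,0],[-0.4,0,0,0,0,0],[-0.4,0,0,0,0,0],[-0.4,0,0,0,0,0]]

```text
clock: 7.65
tool_pos: [0.4866, 0.1964, 0.0704]
orientation: [180.0, -0.0, -92.5]
force: [1.2, -2.3, -0.9]
opening: 0.0175
gripper_force: 30.0
```

Emit:
send_rows:
  plan:
    - [[0.2,0,0,0,0,0],[0.4,0,0,0,0,0],[0.5,0,0,0,0,0],[0.5,0,0,0,0,0],[0.5,0,0,0,0,0]]

```text
clock: 8.07
tool_pos: [0.4865, 0.1914, 0.0706]
orientation: [-180.0, 0.0, -92.5]
force: [0.4, 0.7, -1.0]
opening: 0.0173
gripper_force: 30.0
```

Emit:
send_rows:
  plan:
    - [[0.1,0,0,0,0,0],[0.1,0,0,0,0,0],[0.1,0,0,0,0,0]]

```text
clock: 8.32
tool_pos: [0.4864, 0.1905, 0.0706]
orientation: [-180.0, 0.0, -92.5]
force: [0.1, 0.1, -0.9]
opening: 0.0176
gripper_force: 30.0
```

Emit:
send_rows:
  plan:
    - [[0.05,0,0,0,0,0],[0.1,0,0,0,0,0],[0.1,0,0,0,0,0]]

```text
clock: 8.57
tool_pos: [0.4863, 0.1894, 0.0705]
orientation: [-180.0, -0.0, -92.5]
force: [0.9, -0.0, -1.8]
opening: 0.0174
gripper_force: 30.0
```

Emit:
send_rows:
  plan:
    - [[0.05,0,0,0,0,0],[0.05,0,0,0,0,0],[0.05,0,0,0,0,0]]

```text
clock: 8.82
tool_pos: [0.4864, 0.1891, 0.0706]
orientation: [-180.0, 0.0, -92.5]
force: [-0.1, 1.6, -2.2]
opening: 0.0176
gripper_force: 30.0
```

Emit:
send_rows:
  plan:
    - [[0.03,0,0,0,0,0],[0.05,0,0,0,0,0],[0.05,0,0,0,0,0]]

```text
clock: 9.07
tool_pos: [0.4864, 0.1889, 0.0706]
orientation: [-180.0, 0.0, -92.5]
force: [-1.0, 2.9, -2.3]
opening: 0.0173
gripper_force: 30.0
```

Emit:
send_rows:
  plan:
    - [[-0.38,0,0,0,0,0],[-0.38,0.15,0,0,0,0],[-0.38,0.3,0,0,0,0],[-0.38,0.35,0,0,0,0],[-0.38,0.35,0,0,0,0],[-0.38,0.35,0,0,0,0]]

```text
clock: 9.57
tool_pos: [0.4829, 0.1923, 0.0706]
orientation: [-180.0, -0.0, -92.5]
force: [-0.1, 0.3, -1.7]
opening: 0.0176
gripper_force: 30.0
```

Emit:
send_rows:
  plan:
    - [[0,-0.2,0,0,0,0],[0,-0.4,0,0,0,0],[0,-0.6,0,0,0,0],[0,-0.7,0,0,0,0],[0,-0.7,0,0,0,0],[0,-0.7,0,0,0,0]]

```text
clock: 10.07
tool_pos: [0.4899, 0.1921, 0.0704]
orientation: [180.0, -0.0, -92.5]
force: [-0.6, 0.1, -1.1]
opening: 0.0173
gripper_force: 30.0
```

Emit:
send_rows:
  plan:
    - [[0,-0.05,0,0,0,0],[0,-0.05,0,0,0,0],[0,-0.05,0,0,0,0]]

```text
clock: 10.32
tool_pos: [0.4901, 0.192, 0.0704]
orientation: [180.0, -0.0, -92.5]
force: [-2.3, 0.4, -1.2]
opening: 0.0173
gripper_force: 30.0
```

```bash
python3 - <<'E'
from h import *
from plant import ctrl
o=ctrl.get_obs();print(o["tool_pos"],o["force"])
print("centre",go(o,[.4864,.1927,.0706],-92.5)); print("ring2 from centre (world) -1.9,-44")
p=[.4864,.1927,.0706]
print(go(o,[.4864-.0019,.1927-.04395,.12],-92.5))
E
```

```text
[0.4901 0.192  0.0704] [-2.3345  0.3937 -1.2176]
centre [-0.056  0.372 -0.019  0.026 -0.018  0.006]
ring2 from centre (world) -1.9,-44
[ 4.344  0.373 -4.957  0.026 -0.018  0.006]
```

Emit:
send_rows:
  plan:
    - [[-0.06,0.37,0,0,0,0],[-0.06,0.37,-1.5,0,0,0],[-0.06,0.37,-3.5,0,0,0],[-0.06,0.37,-5,0,0,0],[-0.06,0.37,-5,0,0,0],[2.1,0.37,-5,0,0,0],[4.34,0.37,-5,0,0,0],[4.34,0.37,-5,0,0,0]]

```text
clock: 10.98
tool_pos: [0.4835, 0.1462, 0.1198]
orientation: [179.9, -0.1, -92.6]
force: [-0.2, -1.1, -1.7]
opening: 0.0175
gripper_force: 30.0
```

Emit:
send_rows:
  plan:
    - [[0,0,0,0,0,0],[0,0,0.5,0,0,0],[0,0,1,0,0,0],[0,0,1.5,0,0,0],[0,0,1.9,0,0,0],[0,0,2.2,0,0,0],[0,0,2.2,0,0,0]]

```text
clock: 11.57
tool_pos: [0.4844, 0.1488, 0.0975]
orientation: [179.9, -0.1, -92.5]
force: [0.5, 0.0, -2.3]
opening: 0.0175
gripper_force: 30.0
```

Emit:
send_rows:
  plan:
    - [[0,0,0.5,0,0,0],[0,0,1,0,0,0],[0,0,1.5,0,0,0],[0,0,2,0,0,0],[0,0,2.5,0,0,0],[0,0,2.8,0,0,0],[0,0,2.88,0,0,0],[0,0,2.88,0,0,0]]

```text
clock: 12.23
tool_pos: [0.4848, 0.1488, 0.0694]
orientation: [180.0, -0.0, -92.5]
force: [0.4, -0.5, -2.0]
opening: 0.0176
gripper_force: 30.0
```

Emit:
send_rows:
  plan:
    - [[0,0,0,0,0,0],[0,0,0.04,0,0,0],[0,0,0.04,0,0,0]]

```text
clock: 12.48
tool_pos: [0.485, 0.149, 0.0696]
orientation: [-180.0, 0.0, -92.5]
force: [0.9, 0.4, -1.2]
opening: 0.0174
gripper_force: 30.0
```

Emit:
send_rows:
  plan:
    - [[0,0,0.05,0,0,0],[0,0,0.1,0,0,0],[0,0,0.12,0,0,0],[0,0,0.12,0,0,0]]

```text
clock: 12.82
tool_pos: [0.4849, 0.1489, 0.0683]
orientation: [-180.0, 0.0, -92.5]
force: [0.4, 0.1, -0.4]
opening: 0.0172
gripper_force: 30.0
```

```bash
python3 - <<'E'
from h import *
from plant import ctrl
o=ctrl.get_obs();print(o["tool_pos"],o["force"],go(o,[.4826,.10480,.119],-92.5))
E
```

```text
[0.4849 0.1489 0.0683] [ 0.4217  0.0668 -0.4248] [ 4.42   0.04  -5.072 -0.017  0.004  0.012]
```

Emit:
send_rows:
  plan:
    - [[0,0,-1,0,0,0],[0,0,-3,0,0,0],[0,0,-5,0,0,0],[0,0,-5.07,0,0,0],[2.2,0.04,-5.07,0,0,0],[4.42,0.04,-5.07,0,0,0],[4.42,0.04,-5.07,0,0,0],[4.42,0.04,-5.07,0,0,0]]

```text
clock: 13.48
tool_pos: [0.4824, 0.104, 0.1192]
orientation: [-180.0, 0.0, -92.6]
force: [0.7, 0.3, -2.2]
opening: 0.017
gripper_force: 30.0
```

Emit:
send_rows:
  plan:
    - [[0,0,0,0,0,0],[0,0,0.4,0,0,0],[0,0,0.8,0,0,0],[0,0,1.2,0,0,0],[0,0,1.2,0,0,0],[0,0,1.2,0,0,0]]

```text
clock: 13.98
tool_pos: [0.4823, 0.1048, 0.1063]
orientation: [180.0, -0.0, -92.5]
force: [-0.3, -0.2, -2.1]
opening: 0.0172
gripper_force: 30.0
```

```bash
python3 - <<'E'
from h import *
from plant import ctrl
o=ctrl.get_obs();print(o["tool_pos"],o["orientation"],o["force"],go(o,[.48265,.10480,.107],-92.5))
E
```

```text
[0.4823 0.1048 0.1063] [179.9506  -0.0456 -92.4697] [-0.2654 -0.2377 -2.0553] [-0.001 -0.038 -0.072  0.049 -0.046  0.03 ]
```

Emit:
send_rows:
  plan:
    - [[0,-0.03,0,0,0,0],[0,-0.03,0.2,0,0,0],[0,-0.03,0.35,0,0,0],[0,-0.03,0.45,0,0,0],[0,-0.03,0.55,0,0,0],[0,-0.03,0.6,0,0,0],[0,-0.03,0.6,0,0,0]]

```text
clock: 14.57
tool_pos: [0.4828, 0.1047, 0.1007]
orientation: [180.0, -0.0, -92.5]
force: [-0.4, 0.4, -1.3]
opening: 0.0171
gripper_force: 30.0
```

Emit:
send_rows:
  plan:
    - [[0,0,0.1,0,0,0],[0,0,0.2,0,0,0],[0,0,0.2,0,0,0]]

```text
clock: 14.82
tool_pos: [0.4828, 0.1047, 0.0987]
orientation: [180.0, -0.0, -92.5]
force: [-0.4, 0.6, -0.3]
opening: 0.0175
gripper_force: 30.0
```

Emit:
send_rows:
  plan:
    - [[0,0,0.2,0,0,0],[0,0,0.4,0,0,0],[0,0,0.6,0,0,0],[0,0,0.8,0,0,0],[0,0,1.0,0,0,0],[0,0,1.2,0,0,0],[0,0,1.4,0,0,0],[0,0,1.4,0,0,0]]

```text
clock: 15.48
tool_pos: [0.4826, 0.1046, 0.0844]
orientation: [180.0, -0.0, -92.5]
force: [-0.2, -1.0, -1.8]
opening: 0.017
gripper_force: 30.0
```

Emit:
send_rows:
  plan:
    - [[0,0,0.2,0,0,0],[0,0,0.4,0,0,0],[0,0,0.6,0,0,0],[0,0,0.8,0,0,0],[0,0,1.0,0,0,0],[0,0,1.2,0,0,0],[0,0,1.4,0,0,0],[0,0,1.4,0,0,0]]

```text
clock: 16.15
tool_pos: [0.4826, 0.1046, 0.0704]
orientation: [180.0, -0.0, -92.5]
force: [-0.2, 0.4, -1.5]
opening: 0.0173
gripper_force: 30.0
```

Emit:
send_rows:
  plan:
    - [[0,0,0.1,0,0,0],[0,0,0.18,0,0,0],[0,0,0.25,0,0,0],[0,0,0.25,0,0,0]]

```text
clock: 16.48
tool_pos: [0.4829, 0.1048, 0.0683]
orientation: [-180.0, -0.0, -92.5]
force: [-0.4, 0.2, -1.7]
opening: 0.0175
gripper_force: 30.0
```

Emit:
send_rows:
  plan:
    - [[0,0,-1,0,0,0],[0,0,-2,0,0,0],[0,0,-3,0,0,0],[0,0,-4,0,0,0],[0,0,-5,0,0,0],[0,0,-5.5,0,0,0],[0,0,-5.5,0,0,0],[0,0,-5.5,0,0,0]]

```text
clock: 17.15
tool_pos: [0.4829, 0.1048, 0.1236]
orientation: [-180.0, 0.0, -92.5]
force: [0.2, -0.4, -1.7]
opening: 0.0172
gripper_force: 30.0
```

```bash
python3 - <<'E'
from h import *
from plant import ctrl
o=ctrl.get_obs();print(o["tool_pos"],o["orientation"],o["force"])
print(go(o,[.4809,.0608,.12],-92.5))
I={n:ctrl.snapshot(n) for n in("top","scene","wrist")}
for n in I: np.savez(n+"5.npz",**I[n])
a=I["top"]["img"][150:400,290:630];b=I["scene"]["img"][0:250,250:550];c=I["wrist"]["img"][:300,120:]
# where the body's low corners would be at ring 4
for dx in(-.097,.097):
    for dy in(-.039,.039): print(dx,dy,[proj(I[n],[.4809+dx,.0608+dy,.169]).round(0).tolist() for n in("top","scene")])
o2=np.zeros((550,640,3),np.uint8);o2[:250,:340]=a;o2[:250,340:640]=b;o2[250:550,:520]=c
cv2.imwrite("pics/c5.png",o2[:,:,::-1])
E
```

```text
[0.4829 0.1048 0.1236] [-179.9632    0.032   -92.4992] [ 0.179  -0.4402 -1.7366]
[ 4.405  0.005  0.355 -0.037  0.032  0.001]
-0.097 -0.039 [[[461.0, 318.0]], [[458.0, 106.0]]]
-0.097 0.039 [[[416.0, 318.0]], [[454.0, 128.0]]]
0.097 -0.039 [[[459.0, 204.0]], [[362.0, 92.0]]]
0.097 0.039 [[[415.0, 203.0]], [[353.0, 112.0]]]
```

View pics/c5.png

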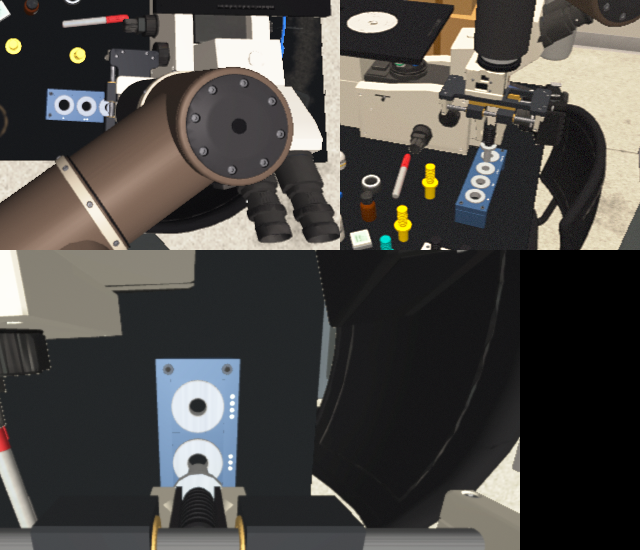

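The wrist part of the composite shows ring 4 clear at about (198,407), with beige microscope parts at the upper left. Before going to ring 4 I need the microscope head's position, so I'll view matching crops.

```bash
python3 - <<'E'
from h import *
T=np.load("top0.npz")["img"];S=np.load("scene0.npz")["img"]
a=cv2.resize(T[150:400,430:630],None,fx=2,fy=2);b=cv2.resize(S[0:160,350:540],None,fx=2.1,fy=2.1)
o=np.zeros((500,800,3),np.uint8);o[:,:400]=a;o[:b.shape[0],400:400+b.shape[1]]=b[:,:400]
cv2.imwrite("pics/c6.png",o[:,:,::-1]);print(b.shape)
E
```

```text
(336, 399, 3)
```

View pics/c6.png

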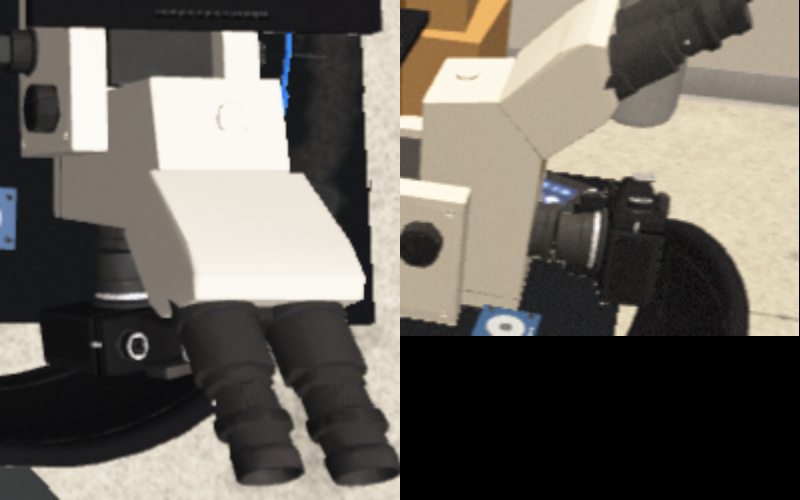

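```bash
cat >> h.py <<'E'
def tri(sv):
    M=np.zeros((3,3));v=np.zeros(3)
    for s,p in sv:
        o=s["pose"][:3,3];d=cast(s,p,0)[0]-o;d/=np.linalg.norm(d);Q=np.eye(3)-np.outer(d,d);M+=Q;v+=Q@o
    X=np.linalg.solve(M,v); return X,max(np.abs(proj(s,X)[0]-p).max() for s,p in sv)
E
python3 - <<'E'
from h import *
T=dict(np.load("top0.npz"));S=dict(np.load("scene0.npz"))
for n,a,b in [("A",(148,78),(425,102)),("B",(160,168),(500,102)),("hole",(230,117),(467,75)),("headend low",(195,303),(607,85)),("headmid",(155,172),(545,155)),("lens ring",(122,295),(597,240)),("cam near",(45,340),(635,300)),("cam near top",(48,312),(612,300)),("foot",(56,216),(523,308)),("foot2",(56,216),(466,318)),("panel",(22,155),(466,190)),("panel2",(22,155),(460,320))]:
    X,e=tri([(T,(430+a[0]/2,150+a[1]/2)),(S,(350+(b[0]-400)/2.1,b[1]/2.1))]);print(n,X,round(e,1))
E
```

```text
A [ 0.5947 -0.0256  0.2402] 0.6
B [ 0.5231 -0.03    0.247 ] 1.0
hole [ 0.5654 -0.0882  0.2435] 0.1
headend low [ 0.4256 -0.042   0.2701] 0.5
headmid [ 0.4988 -0.0575  0.1826] 14.3
lens ring [ 0.4087 -0.0616  0.0923] 0.5
cam near [0.3613 0.0047 0.0704] 1.6
cam near top [ 0.3848 -0.0021  0.0607] 2.3
foot [ 0.4762 -0.0282  0.0125] 2.0
foot2 [ 0.5066 -0.026  -0.0046] 12.8
panel [0.5333 0.0647 0.2043] 1.1
panel2 [0.5397 0.0047 0.0068] 1.7
```

The head's near face triangulates to y ≈ −0.03 and everything else on the microscope is at y ≤ 0.005. The gripper body at ring 4 reaches y ≈ 0.022, which clears. I'll check whether the wrist camera itself is a solid part that sticks out.

```bash
python3 - <<'E'
from h import *
s=dict(np.load("s3.npz")); w=np.load("w2.npz")["pose"]; d=w[:3,3]-[.4215,.3736,.1253]
c=np.array([.423,.375,.1531])+d; u=proj(s,c)[0]; print(d,c,u, "wrist5",np.load("wrist5.npz")["pose"][:3,3])
b=cv2.resize(s["img"][0:300,260:520],None,fx=1.9,fy=1.9,interpolation=cv2.INTER_CUBIC); print("in crop",(u-[260,0])*1.9)
cv2.imwrite("pics/c7.png",b[:,:,::-1])
E
```

```text
[ 0.0808 -0.009   0.1593] [0.5038 0.366  0.3124] [360.3328 135.8842] wrist5 [0.4787 0.0226 0.2823]
in crop [190.6323 258.18  ]
```

View pics/c7.png

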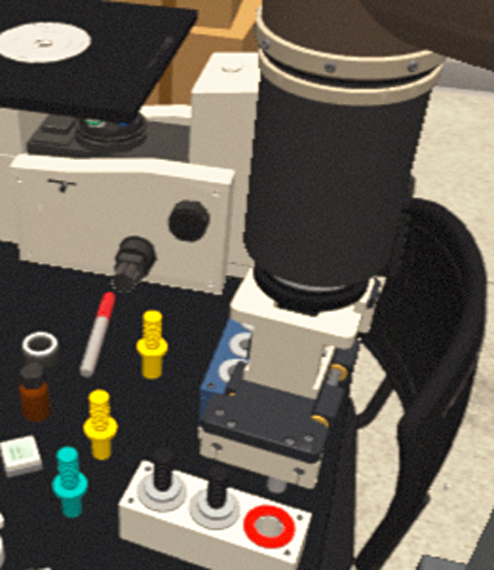

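The crop shows no camera housing sticking out, and the pin is gripped squarely. The wrist cylinder (radius about 60 mm) would reach y ≈ 0, still clear of the head, so I'm moving over ring 4.

Emit:
send_rows:
  plan:
    - [[1,0,0.1,0,0,0],[2,0,0.2,0,0,0],[3,0,0.35,0,0,0],[4,0,0.35,0,0,0],[4.41,0.01,0.35,0,0,0],[4.41,0.01,0.35,0,0,0],[4.41,0.01,0.35,0,0,0]]

```text
clock: 17.88
tool_pos: [0.481, 0.0602, 0.12]
orientation: [-180.0, 0.0, -92.6]
force: [0.2, 0.6, -2.1]
opening: 0.0173
gripper_force: 30.0
```

```bash
python3 - <<'E'
from h import *
from plant import ctrl
o=ctrl.get_obs();print(o["tool_pos"],o["orientation"],o["force"],go(o,[.4809,.0607,.107],-92.5))
s=ctrl.snapshot("wrist");np.savez("w8.npz",**s)
h=cv2.cvtColor(s["img"],cv2.COLOR_RGB2HSV); S,V=h[...,1].astype(int),h[...,2].astype(int)
m=np.zeros(S.shape,bool); m[100:235,280:345]=1
for b in blobs(m&(S<60)&(V>130),150): print(" ring",b.mean(0),*circ(cast(s,cv2.convexHull(b)[:,0],.055)))
E
```

```text
[0.481  0.0602 0.12  ] [-179.9768    0.0061  -92.5503] [ 0.2451  0.5792 -2.0592] [-0.046  0.009  1.296 -0.023  0.006 -0.05 ]
 ring [317.7529 230.4941] [0.482 0.09 ] 0.02024554963089348
 ring [318.0637 209.4459] [0.4807 0.0621] 0.01965095031043597
```

Emit:
send_rows:
  plan:
    - [[-0.04,0.01,0,0,0,0],[-0.04,0.01,0.5,0,0,0],[-0.04,0.01,1,0,0,0],[-0.04,0.01,1.3,0,0,0],[-0.04,0.01,1.5,0,0,0],[-0.04,0.01,1.5,0,0,0],[-0.04,0.01,1.5,0,0,0]]

```text
clock: 18.52
tool_pos: [0.4807, 0.0611, 0.1046]
orientation: [180.0, -0.0, -92.5]
force: [-0.2, -0.1, -1.3]
opening: 0.0173
gripper_force: 30.0
```

Emit:
send_rows:
  plan:
    - [[0,0,0.04,0,0,0],[0,0,0.08,0,0,0],[0,0,0.1,0,0,0],[0,0,0.1,0,0,0]]

```text
clock: 18.85
tool_pos: [0.4808, 0.0611, 0.1039]
orientation: [-180.0, 0.0, -92.5]
force: [0.0, -0.2, -2.0]
opening: 0.0177
gripper_force: 30.0
```

Emit:
send_rows:
  plan:
    - [[0.03,0,0,0,0,0],[0.03,0,0.05,0,0,0],[0.03,0,0.05,0,0,0],[0.03,0,0.05,0,0,0]]

```text
clock: 19.18
tool_pos: [0.4807, 0.0608, 0.1033]
orientation: [-180.0, -0.0, -92.5]
force: [-0.1, -0.6, -1.4]
opening: 0.0175
gripper_force: 30.0
```

Emit:
send_rows:
  plan:
    - [[0,0,0.04,0,0,0],[0,0,0.04,0,0,0],[0,0,0.04,0,0,0]]

```text
clock: 19.43
tool_pos: [0.4808, 0.0608, 0.103]
orientation: [-180.0, -0.0, -92.5]
force: [0.2, 0.5, -0.7]
opening: 0.0173
gripper_force: 30.0
```

Emit:
send_rows:
  plan:
    - [[0,0,0.04,0,0,0],[0,0,0.04,0,0,0],[0,0,0.04,0,0,0]]

```text
clock: 19.68
tool_pos: [0.4809, 0.0608, 0.1028]
orientation: [-180.0, 0.0, -92.5]
force: [-0.9, 0.2, 3.4]
opening: 0.0173
gripper_force: 30.0
```

Emit:
send_rows:
  plan:
    - [[0,0,0.04,0,0,0],[0,0,0.04,0,0,0],[0,0,0.04,0,0,0]]

```text
clock: 19.93
tool_pos: [0.481, 0.0609, 0.1027]
orientation: [-180.0, 0.0, -92.5]
force: [-2.3, -0.3, 8.0]
opening: 0.0177
gripper_force: 30.0
```

Emit:
send_rows:
  plan:
    - [[0,0.03,0,0,0,0],[0,0.03,0,0,0,0],[0,0.03,0.02,0,0,0],[0,0.03,0.02,0,0,0]]

```text
clock: 20.27
tool_pos: [0.481, 0.0609, 0.1027]
orientation: [-179.9, 0.0, -92.5]
force: [-2.6, 0.2, 7.1]
opening: 0.0173
gripper_force: 30.0
```

```bash
python3 - <<'E'
from h import *
from plant import ctrl
o=ctrl.get_obs();print(o["tool_pos"],o["orientation"],o["force"],go(o,[.4828,.1047,.12],-92.5))
E
```

```text
[0.481  0.0609 0.1027] [-179.9274    0.0066  -92.4636] [-2.5552  0.1524  7.0501] [-4.385  0.003 -1.733 -0.073  0.007  0.036]
```

Emit:
send_rows:
  plan:
    - [[0,0,-0.5,0,0,0],[0,0,-1.5,0,0,0],[0,0,-1.7,0,0,0],[-1.2,0,-1.7,0,0,0],[-2.4,0,-1.7,0,0,0],[-3.6,0,-1.7,0,0,0],[-4.38,-0.02,-1.7,0,0,0],[-4.38,-0.02,-1.7,0,0,0]]

```text
clock: 20.93
tool_pos: [0.4828, 0.1065, 0.1187]
orientation: [-180.0, -0.0, -92.4]
force: [-0.0, -0.4, -1.5]
opening: 0.0179
gripper_force: 30.0
```

Emit:
send_rows:
  plan:
    - [[0,0,0,0,0,0],[0,0,0.5,0,0,0],[0,0,1.0,0,0,0],[0,0,1.2,0,0,0],[0,0,1.2,0,0,0],[0,0,1.2,0,0,0]]

```text
clock: 21.43
tool_pos: [0.4824, 0.1042, 0.1067]
orientation: [180.0, -0.0, -92.5]
force: [0.9, 0.7, -1.3]
opening: 0.0173
gripper_force: 30.0
```

```bash
python3 - <<'E'
from h import *
from plant import ctrl
o=ctrl.get_obs();print(o["tool_pos"],o["orientation"],o["force"],go(o,[.4828,.1047,.107],-92.5))
E
```

```text
[0.4824 0.1042 0.1067] [179.9771  -0.0278 -92.5126] [ 0.9107  0.6703 -1.28  ] [-0.053 -0.038 -0.034  0.023 -0.028 -0.013]
```

Emit:
send_rows:
  plan:
    - [[-0.05,-0.04,0,0,0,0],[-0.05,-0.04,0.2,0,0,0],[-0.05,-0.04,0.35,0,0,0],[-0.05,-0.04,0.45,0,0,0],[-0.05,-0.04,0.55,0,0,0],[-0.05,-0.04,0.65,0,0,0],[-0.05,-0.04,0.8,0,0,0],[-0.05,-0.04,0.8,0,0,0]]

```text
clock: 22.1
tool_pos: [0.4828, 0.105, 0.0987]
orientation: [180.0, -0.0, -92.5]
force: [-0.0, -0.4, -1.2]
opening: 0.0174
gripper_force: 30.0
```

Emit:
send_rows:
  plan:
    - [[0,0,0.2,0,0,0],[0,0,0.2,0,0,0]]

```text
clock: 22.27
tool_pos: [0.4828, 0.1049, 0.0966]
orientation: [180.0, -0.0, -92.5]
force: [-0.7, -0.0, -1.0]
opening: 0.0174
gripper_force: 30.0
```

Inside ring 3; going home.

Emit:
send_rows:
  plan:
    - [[0,0,0.2,0,0,0],[0,0,0.5,0,0,0],[0,0,0.8,0,0,0],[0,0,1.1,0,0,0],[0,0,1.4,0,0,0],[0,0,1.6,0,0,0],[0,0,1.6,0,0,0]]

```text
clock: 22.85
tool_pos: [0.4827, 0.1049, 0.0803]
orientation: [180.0, -0.0, -92.5]
force: [0.1, -0.4, -1.7]
opening: 0.0178
gripper_force: 30.0
```

Emit:
send_rows:
  plan:
    - [[0,0,0.3,0,0,0],[0,0,0.6,0,0,0],[0,0,0.9,0,0,0],[0,0,1.05,0,0,0],[0,0,1.15,0,0,0],[0,0,1.2,0,0,0],[0,0,1.2,0,0,0]]

```text
clock: 23.43
tool_pos: [0.483, 0.105, 0.0689]
orientation: [-180.0, -0.0, -92.5]
force: [-1.2, 0.3, -0.0]
opening: 0.0174
gripper_force: 30.0
```

Emit:
send_rows:
  plan:
    - [[0,0,0.03,0,0,0],[0,0,0.05,0,0,0],[0,0,0.05,0,0,0]]

```text
clock: 23.68
tool_pos: [0.483, 0.1051, 0.0685]
orientation: [-180.0, 0.0, -92.5]
force: [-0.2, 0.2, -1.9]
opening: 0.0174
gripper_force: 30.0
```

Emit:
send_rows:
  plan:
    - [[0,0,0.04,0,0,0],[0,0,0.08,0,0,0],[0,0,0.08,0,0,0]]

```text
clock: 23.93
tool_pos: [0.4831, 0.1051, 0.0682]
orientation: [-180.0, 0.0, -92.5]
force: [-2.9, -0.5, 5.2]
opening: 0.0172
gripper_force: 30.0
```

Emit:
send_rows:
  plan:
    - [[0,0,0,0,0,0],[0,0,0,0,0,0],[0,0,0,0,0,0],[0,0,0,0,0,0],[0,0,0,0,0,0],[0,0,0,0,0,0]]
  fingers: 0.5

```text
clock: 24.43
tool_pos: [0.483, 0.105, 0.0676]
orientation: [-180.0, -0.0, -92.5]
force: [0.8, 0.4, -0.4]
opening: 0.0436
gripper_force: 0.0
```

Emit:
send_rows:
  plan:
    - [[0,0,-0.5,0,0,0],[0,0,-1.5,0,0,0],[0,0,-3,0,0,0],[0,0,-5,0,0,0],[0,0,-7,0,0,0],[0,0,-9,0,0,0],[0,0,-11,0,0,0],[0,0,-11,0,0,0]]

```text
clock: 25.1
tool_pos: [0.485, 0.1059, 0.1821]
orientation: [-179.7, 0.2, -92.4]
force: [0.7, 1.3, 0.3]
opening: 0.0436
gripper_force: 0.0
```

Emit:
send_rows:
  plan:
    - [[-3,0,0,0,0,0],[-6,0,0,0,0,0],[-9,0,0,0,0,0],[-12,0,0,0,0,0],[-15,0,0,0,0,0],[-15,0,0,0,0,0],[-15,0,0,0,0,0]]

```text
clock: 25.68
tool_pos: [0.4892, 0.2561, 0.1772]
orientation: [180.0, -0.0, -92.4]
force: [-0.6, -0.9, -0.7]
opening: 0.0437
gripper_force: 0.0
```

```bash
python3 - <<'E'
from h import *
from plant import ctrl
o=ctrl.get_obs();print(o["tool_pos"],o["force"])
s=ctrl.snapshot("scene");w=ctrl.snapshot("wrist");np.savez("s9.npz",**s)
a=cv2.resize(s["img"][100:310,300:460],None,fx=1.9,fy=1.9)
cv2.imwrite("pics/c9.png",np.hstack([a,w["img"][:399,150:550]])[:,:,::-1])
E
```

```text
[0.4892 0.2561 0.1772] [-0.6233 -0.9028 -0.7426]
```

View pics/c9.png

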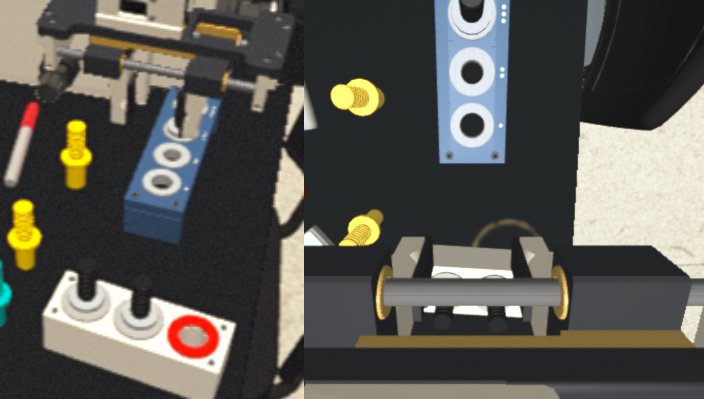

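The pin stands upright in ring 3 (three dots, at about (472,15) in the right-hand crop) with its shoulder on the ring. The two other pins and the bystanders in view are where they were, and the gripper is clear.

```bash
python3 -c "
from plant import ctrl
print(ctrl.close_job())"
```

```text
the job is handed in; nothing more can be done
None
```

The pin passed rings 1, 2 and 3 and was stopped, centred, by ring 4 under about 10 N, so it is the 15 mm pin; it now stands on its shoulder in ring 3 and the job is handed in, with no verdict shown.

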